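# Try two runners on the slide jig and mark the one that binds

## Task

Two slide runners are mounted on the aluminium test jig, and one of them binds partway. Push the blue-gripped carriage of each runner away from the robot as far as it will go and leave it there, and stand the red marker upright on the red square at the far end of the runner that binds; the blue and yellow markers are not for this.

Things in the scene. Friction and masses are not known exactly. Their poses are not given: they have to be found in the camera images.
- jig: Fixed aluminium plate 250 (x) x 220 (y) x 12 mm; origin at the centre of its underside, x along the runners away from the robot, y left, z up. Runners: steel channels 40 mm wide, 30 mm above the bench at most, from x -120 to +50 mm, at y +55 (left) and -55 mm (right). Past each, centred at x +85 mm and the same y: a 44 mm red square, white border, painted on the plate's top.
- slide_left (a joint): Left carriage's travel, m: 0 near end, to 0.090 at the far stop. Starts below 0.015, 1.5 N friction, stays where left; if binding, stops hard between 0.03 and 0.06. Its upright blue grip, 12 (x) x 36 (y) mm, top 66 mm above the bench, is centred at jig x = -65 mm + travel, y = +55 mm, on a flat carriage 34 x 36 mm, its top 32 mm above the bench.
- slide_right (a joint): The same for the right carriage, on the runner at jig y = -55 mm, with the same grip and sizes. Exactly one of the two runners binds; which one cannot be seen beforehand.
- marker: Red plastic marker, loose, upright on the bench to the right of the jig: round foot 40 mm across, 10 mm high, and a round grip 24 mm across up to 46 mm above the underside, with a black band; about 80 g. Origin at the centre of its underside, z up. A blue and a yellow marker of the same shape stand about 100 mm from it.
Mind the look-alikes: they are no part of the job. Several things look just like the marker: the one meant starts farthest from the robot's base.

How it is judged:
By the outcome, as a careful person would: the job done as asked, in the order asked, and still so for the second after the job is handed in, with the robot touching nothing.
It also fails if it takes over 51 s, if anything falls off the work surface, if the arm or the gripper's body presses on something with over 40 N, if the wrist force passes 120 N, or if a joint passes its speed limit or range.

## Robot

A 6-joint arm with a two-finger parallel gripper is mounted at the origin on the work surface. World frame = base frame: x ahead of the robot, y to its left, z up, the work surface at z = 0. Lengths are in m, angles in degrees, forces in N, time in s.
With the tool pointing down it reaches from about 0.375 to 0.9 m from the base axis. Payload 3.1 kg.
Tool frame: the origin (TCP) lies midway between the tips of the shut fingers; the grasp point (between the pads) lies 19 mm behind it; z points along the fingers, y is the direction in which the jaws open and shut (so a half turn about z gives the same grasp; the last joint's range is limited). The gripper opens to 87 mm and grips with 3 to 60 N. Pads are 19 mm wide; open, the fingers measure 117 mm over their backs; the gripper's body (75 mm by 190 mm) begins 51 mm behind the grasp point.
Start: joints at [-81.732, 30.224, 82.088, -0, 67.689, -10.227], TCP at [0.198, -0.593, 0.223] pointing down, gripper open.
Joint ranges: [-176.69, 176.69], [-43.24, 126.21], [12.49, 139.97], [-82, 262], [0, 151.66], [-163.58, 163.58]. Speed limits (degrees/s): [159.86, 159.86, 180, 180, 180, 180].

## Interface

Orientations are given as a 3x3 rotation matrix whose columns are the frame's x, y, z axes.
In Python, from rig import bot gives the robot as it stands.
- The arm moves only by the tool carry_out, never from a script. Its arguments are lists of equal length, an entry for each row: "grip": the gripper's target within -1 to 1 (fully open at 1, half-way at 0, shut at -1); "slide": the shift along the tool's x, y, z in mm, a list of three; "twist": the turn, a rotation vector about the tool's x, y, z in rad, a list of three. In form: {"grip": [grip, ...], "slide": [[dx, dy, dz], ...], "twist": [[wx, wy, wz], ...]}. A call has 1 to 12 rows; each row shifts and turns the pose as measured when the row begins, along the tool's axes as they then stand; what a row does not reach is not made up. A row lasts 1/10 s, in which the tool goes at most 50 mm and 8.59 degrees, less where a joint would pass 70% of its speed; a pose out of reach is approached as far as the arm can. A call is refused whole if a number of a shift passes 50 or a number of a turn 0.15, either way. A call with a gripper value outside its range is refused whole. The fingers move at their own pace and stop on an object; the grip force is fixed at half the most. Time passes only in rows, so rows that do not move let the fingers close. It gives the time, the measured TCP pose, the force and the opening at its end, in the units of the state.
- bot.read_state(): the state, without advancing time (a new reading comes with each control period).
- bot.capture(name): name is "side" or "top" or "wrist"; returns a dict with "color" (480x640x3 uint8, red, green, blue), "depth" (480x640 float32, m along the optical axis (not along the pixel's ray), 0 where there is no reading), "fx", "fy", "cx", "cy" (pixels), "position" and "rotation" of the camera in the world; the wrist camera has in their place "T_tool_cam" (4x4, takes a point from camera to tool coordinates, whose origin is the TCP and whose axes are the flange's). Camera axes: x right, y up, looking along -z (the intrinsics and any distortion apply to the point x, -y, -z); pixel columns grow to the right and rows downward; lengths in m; the calibration is good to about 2 mm. A picture is of the moment at which its call begins: read the wrist's pose just before it.
- bot.hand_in(): hands the job in, once; it reports no verdict.
The state is a dict: "time_s": time; "joint_positions": joint angles; "qvel": joint speeds; "tau": joint torques, N m; "position": TCP position; "tcp_rot": TCP orientation; "force": force on the tool from outside, world axes, zero at the start; "moment": the same for the moment, N m; "opening": opening from 0.0 (shut) to 1.0 (fully open).
Only numpy, scipy, OpenCV 4.12 (cv2) and the standard library are available. Lean on these libraries where they do the work, as an engineer would, in place of code of your own. Each camera call takes 0.05 s, during which the arm holds its last target.

## Working session

There is one attempt and no reset: what is moved stays moved. The work goes in short steps, Python scripts to look and compute and a tool call to move; the robot and the scene stay as the last step left them, time stands still between calls to the robot, and variables do not carry over. Pictures are saved under pics/ and viewed, and the job is handed in when it is done.

Besides the shell and the picture viewer there is one more tool, called after "Request:" in YAML: its name, and indented under it one key for each argument. carry_out: Moves the arm, as the interface text tells. Its arguments: {"type":"object","properties":{"grip":{"type":"array"},"slide":{"type":"array"},"twist":{"type":"array"}},"required":["grip","slide","twist"]}

```bash
ls; mkdir -p pics; python3 - <<'E'
from rig import bot
import cv2,numpy as np,pickle
s=bot.read_state(); print(s)
for n in ("side","top"):
    c=bot.capture(n); pickle.dump(c,open(f"pics/{n}0.pkl","wb"))
    cv2.imwrite(f"pics/{n}0.png",c["color"][:,:,::-1]); print(n,c["fx"],c["fy"],c["cx"],c["cy"],c["position"],c["rotation"],[k for k in c])
E
```

```text
pics
{'time_s': 0.0, 'joint_positions': array([-8.17329053e+01,  3.02800878e+01,  8.21572716e+01, -2.06368376e-03,
        6.76853885e+01, -1.02271604e+01]), 'qvel': array([ 0.01223819,  0.03877785, -0.0233915 ,  0.08781608,  0.0579034 ,
       -0.04391128]), 'tau': array([-2.98668192e-04, -4.40042925e+01, -1.76594138e+01,  6.30257791e-02,
        5.83141192e-02, -1.68120514e-04]), 'position': array([ 0.19816965, -0.59198697,  0.22155466]), 'tcp_rot': array([[ 9.48351176e-01,  3.17222212e-01, -3.41019083e-04],
       [ 3.17222204e-01, -9.48348880e-01,  2.11530063e-03],
       [ 3.47615277e-04, -2.11422666e-03, -9.99997705e-01]]), 'force': array([ 0.10785447, -0.11172888, -0.32774621]), 'moment': array([ 0.01095431, -0.01905168, -0.00623138]), 'opening': 1.0002166234099248}
side 540.5938813642672 540.5938813642672 324.1748766124857 240.6419512749506 [ 0.47555141 -0.85810409  0.72363625] [[ 0.99963558 -0.00243288 -0.02688479]
 [-0.01837908  0.66811179 -0.74383388]
 [ 0.0197717   0.74405693  0.6678236 ]] ['color', 'depth', 'fx', 'fy', 'cx', 'cy', 'position', 'rotation']
top 607.8614457415802 607.8614457415802 324.18652172522746 226.99156466455045 [ 0.38468724 -0.10315398  0.94560614] [[-0.02363579  0.99049286 -0.13551843]
 [-0.99954563 -0.02594985 -0.0153344 ]
 [-0.01870529  0.13509441  0.99065615]] ['color', 'depth', 'fx', 'fy', 'cx', 'cy', 'position', 'rotation']
```

View pics/side0.png

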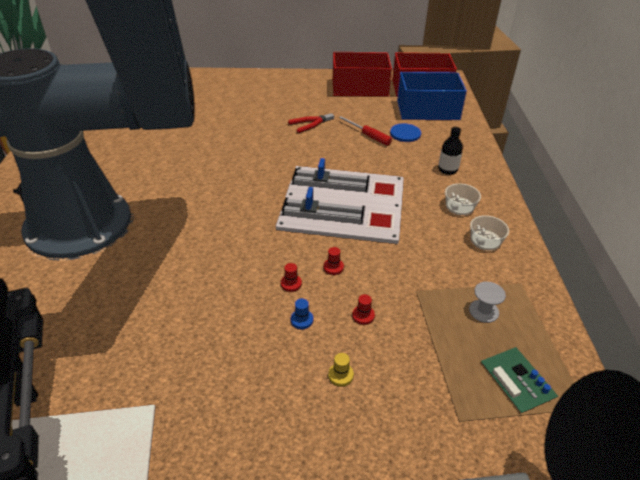

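View pics/top0.png

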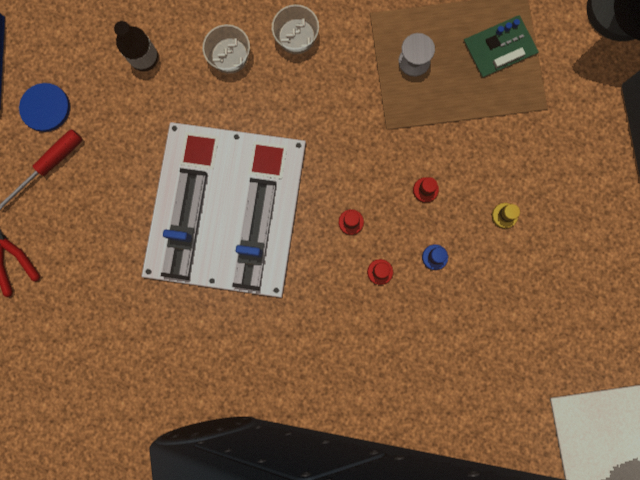

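The side and top pictures show the jig, three red markers (top pixels 351,222; 380,272; 427,189), a blue one and a yellow one. I'll measure them next.

```bash
cat > h.py <<'E'
import numpy as np,cv2,pickle
def ray(c,u,v):
    d=np.array([(u-c["cx"])/c["fx"],-(v-c["cy"])/c["fy"],-1.0]); return c["rotation"]@d
def atz(c,u,v,z):
    r=ray(c,u,v); p=np.array(c["position"]); return p+r*(z-p[2])/r[2]
def pt(c,u,v):
    return np.array(c["position"])+ray(c,u,v)*c["depth"][int(round(v)),int(round(u))]
def crop(c,u0,v0,u1,v1,k,name):
    cv2.imwrite(name,cv2.resize(c["color"][v0:v1,u0:u1,::-1],None,fx=k,fy=k,interpolation=cv2.INTER_CUBIC))
def blobs(c,hsvlo,hsvhi):
    h=cv2.cvtColor(c["color"],cv2.COLOR_RGB2HSV); m=cv2.inRange(h,np.array(hsvlo),np.array(hsvhi))
    n,l,s,ce=cv2.connectedComponentsWithStats(m); return [(s[i].tolist(),ce[i].round(1)) for i in range(1,n) if s[i][4]>40],l
E
python3 - <<'E'
from h import *
t=pickle.load(open("pics/top0.pkl","rb"));s=pickle.load(open("pics/side0.pkl","rb"))
crop(t,130,110,320,310,4,"pics/c1.png") if 0 else crop(t,135,115,315,305,3,"pics/c1.png")
crop(t,330,170,530,290,4,"pics/c2.png")
crop(s,270,155,420,390,2,"pics/c3.png")
for u,v in [(352,219),(428,186),(381,270),(438,257),(510,213)]:
    p=pt(t,u,v);print(u,v,p.round(4),np.hypot(p[0],p[1]).round(4))
for u,v in [(173,128),(298,146),(276,290),(148,272)]: print(pt(t,u,v).round(4),atz(t,u,v,.012).round(4))
E
```

```text
352 219 [ 0.5184 -0.131   0.0482] 0.5347
428 186 [ 0.5653 -0.2463  0.0487] 0.6166
381 270 [ 0.4414 -0.1716  0.0463] 0.4736
438 257 [ 0.4584 -0.2561  0.0482] 0.5251
510 213 [ 0.5218 -0.3671  0.0439] 0.6381
[0.6773 0.1479 0.0137] [0.6778 0.1484 0.012 ]
[ 0.6418 -0.0505  0.0149] [ 0.6426 -0.0504  0.012 ]
[ 0.4168 -0.0131  0.0166] [ 0.417  -0.0126  0.012 ]
[0.4494 0.1845 0.013 ] [0.4494 0.1848 0.012 ]
```

View pics/c1.png

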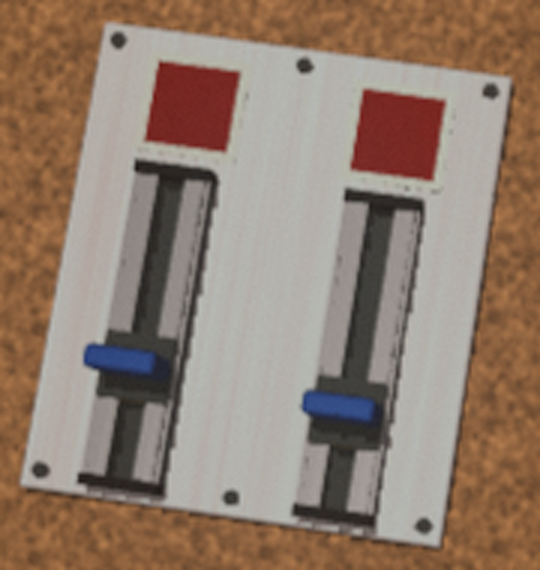

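View pics/c2.png

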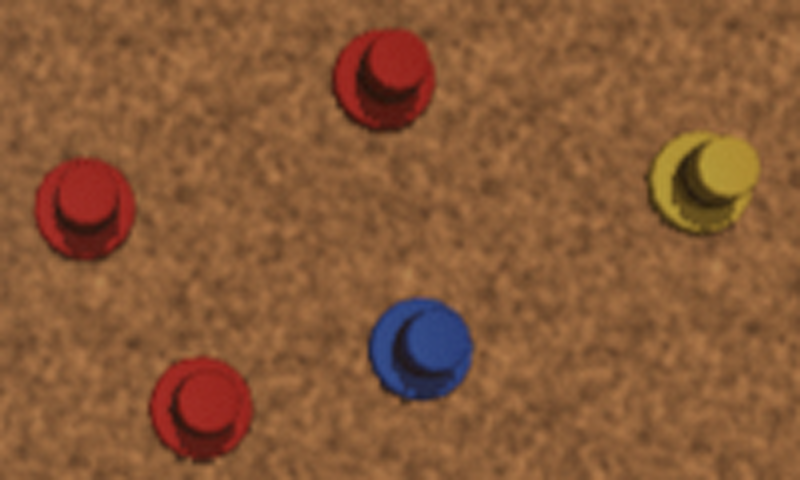

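View pics/c3.png

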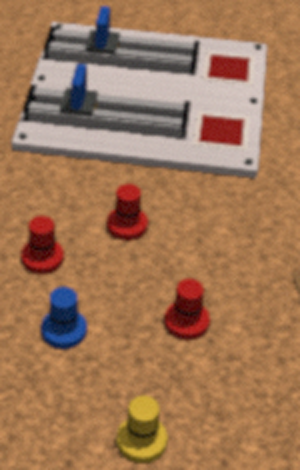

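The crops show the plate corners (enlarged: 105,22; 511,77; 440,547; 22,487), the squares, and the blue grip tops. The farthest red marker is the one at top pixel (427,188).

```bash
python3 - <<'E'
from h import *
t=pickle.load(open("pics/top0.pkl","rb"));s=pickle.load(open("pics/side0.pkl","rb"))
f=lambda x,y:(135+(x+.5)/3-.5,115+(y+.5)/3-.5)
C=[atz(t,*f(*q),.012)[:2] for q in [(105,22),(511,77),(440,547),(22,487)]]  # far-left, far-right, near-right, near-left
J=np.array([(.125,.11),(.125,-.11),(-.125,-.11),(-.125,.11)])
C=np.array(C); Z=(C-C.mean(0)); w=(Z[:,0]+1j*Z[:,1]); j=J[:,0]+1j*J[:,1]
k=(w*np.conj(j)).sum()/(abs(j)**2).sum(); print("center",C.mean(0).round(4),"scale",abs(k),"yaw",np.degrees(np.angle(k)))
yaw=np.angle(k);R=np.array([[np.cos(yaw),-np.sin(yaw)],[np.sin(yaw),np.cos(yaw)]])
print("resid",(C-C.mean(0)-J@R.T).round(4).tolist())
for n,q,z in [("sqL",(193,107),.012),("sqR",(398,135),.012),("gripL",(121,359),.066),("gripR",(340,406),.066)]:
    p=atz(t,*f(*q),z)[:2]; print(n,p.round(4),"jig",(R.T@(p-C.mean(0))).round(4))
g=lambda x,y:(270+(x+.5)/2-.5,155+(y+.5)/2-.5)
for n,q,z in [("sqL",(229,67),.012),("sqR",(222,130),.012),("gripL",(104,9),.066),("gripR",(80,66),.066),("mk",(190,287),.046),]:
    p=atz(s,*g(*q),z)[:2]; print("side",n,p.round(4),"jig",(R.T@(p-C.mean(0))).round(4))
C4=lambda x,y:(330+(x+.5)/4-.5,170+(y+.5)/4-.5)
print("mk top",atz(t,*C4(399,64),.046),"foot",atz(t,*C4(384,80),.010))
E
```

```text
center [0.5469 0.0664] scale 0.9938204183618312 yaw -9.441897087079933
resid [[-0.0003, -0.0006], [-0.0006, 0.001], [0.0006, 0.001], [0.0003, -0.0014]]
sqL [0.6401 0.1066] jig [0.0853 0.055 ]
sqR [ 0.6219 -0.0016] jig [ 0.0851 -0.0547]
gripL [0.4999 0.1293] jig [-0.0567  0.0543]
gripR [0.4741 0.0222] jig [-0.0645 -0.0555]
side sqL [0.6407 0.109 ] jig [0.0856 0.0574]
side sqR [ 6.224e-01 -4.000e-04] jig [ 0.0854 -0.0535]
side gripL [0.5016 0.141 ] jig [-0.0569  0.0662]
side gripR [0.4755 0.036 ] jig [-0.0654 -0.0417]
side mk [ 0.5684 -0.2481] jig [ 0.0728 -0.3066]
mk top [ 0.56633885 -0.24877909  0.046     ] foot [ 0.56741016 -0.2484713   0.01      ]
```

Jig centre is (0.547, 0.066) with yaw −9.4°, and the marker is at (0.567, −0.2485). The square and grip positions agree with the given dimensions. Now I'll align the tool with the jig and shut the fingers.

Request:
carry_out:
  grip: [-1,-1,-1,-1,-1,-1]
  slide:
    - [30,0,0]
    - [30,0,0]
    - [30,0,0]
    - [30,0,0]
    - [0,0,0]
    - [0,0,0]
  twist:
    - [0,0,0.122]
    - [0,0,0.122]
    - [0,0,0.122]
    - [0,0,0.122]
    - [0,0,0]
    - [0,0,0]

```text
time_s: 0.7
position: [0.318, -0.574, 0.2178]
tcp_rot: [[0.983, -0.186, -0.003], [-0.185, -0.983, 0.009], [-0.005, -0.008, -1.0]]
force: [0.0, 0.2, 0.3]
opening: 0.539
```

```bash
cat >> h.py <<'E'
yaw=np.radians(-9.44); JR=np.array([[np.cos(yaw),-np.sin(yaw)],[np.sin(yaw),np.cos(yaw)]]); JC=np.array([.547,.0667])
def j2w(x,y): return JC+JR@np.array([x,y])
def show(*targets):
    from rig import bot
    s=bot.read_state(); p=s["position"];R=s["tcp_rot"]
    print("t",round(s["time_s"],2),"tcp",p.round(4),"jig",(JR.T@(p[:2]-JC)).round(4),"F",s["force"].round(1),"open",round(s["opening"],3),"yaw x",np.degrees(np.arctan2(R[1,0],R[0,0])).round(2),"z",R[:,2].round(4),"J",s["joint_positions"].round(0))
    for T in targets: print("to",np.round(T,4),"tool mm",(R.T@(np.array(T)-p)*1000).round(1))
E
python3 - <<'E'
from h import *
a=j2w(-.105,-.055); show([*a,.14],[*a,.044])
E
```

```text
t 0.7 tcp [ 0.318  -0.574   0.2178] jig [-0.1209 -0.6696] F [0.  0.2 0.3] open 0.539 yaw x -10.69 z [-0.0031  0.0088 -1.    ] J [-71.  33.  77.  -0.  70.  30.]
to [0.4344 0.0297 0.14  ] tool mm [   2.8 -614.2   82.7]
to [0.4344 0.0297 0.044 ] tool mm [   3.3 -613.4  178.7]
```

Request:
carry_out:
  grip: [-1,-1,-1,-1,-1,-1,-1,-1,-1,-1,-1,-1]
  slide:
    - [0,-50,5]
    - [0,-50,7]
    - [0,-50,7]
    - [0,-50,7]
    - [0,-50,7]
    - [0,-50,7]
    - [0,-50,7]
    - [0,-50,7]
    - [0,-50,7]
    - [0,-50,7]
    - [0,-50,7]
    - [0,-40,7]
  twist:
    - [0,0,-0.02]
    - [0,0,0]
    - [0,0,0]
    - [0,0,0]
    - [0,0,0]
    - [0,0,0]
    - [0,0,0]
    - [0,0,0]
    - [0,0,0]
    - [0,0,0]
    - [0,0,0]
    - [0,0,0]

```text
time_s: 1.9
position: [0.4074, -0.0, 0.1367]
tcp_rot: [[0.984, -0.178, -0.002], [-0.178, -0.984, -0.0], [-0.002, 0.001, -1.0]]
force: [1.5, -0.4, -0.8]
opening: 0.004
```

```bash
python3 - <<'E'
from h import *
a=j2w(-.105,-.055); show([*a,.14],[*a,.044])
E
```

```text
t 1.9 tcp [ 0.4074 -0.      0.1367] jig [-0.1267 -0.0887] F [ 1.5 -0.4 -0.8] open 0.004 yaw x -10.28 z [-2.2e-03 -4.0e-04 -1.0e+00] J [-16.  23. 117.  -0.  40.  85.]
to [0.4344 0.0297 0.14  ] tool mm [ 21.2 -34.   -3.4]
to [0.4344 0.0297 0.044 ] tool mm [ 21.4 -34.1  92.6]
```

Request:
carry_out:
  grip: [-1,-1,-1,-1,-1,-1]
  slide:
    - [10,-17,0]
    - [10,-16,10]
    - [0,0,30]
    - [0,0,30]
    - [0,0,20]
    - [0,0,0]
  twist:
    - [0,0,-0.015]
    - [0,0,0]
    - [0,0,0]
    - [0,0,0]
    - [0,0,0]
    - [0,0,0]

```text
time_s: 2.5
position: [0.4322, 0.0321, 0.0449]
tcp_rot: [[0.989, -0.151, 0.0], [-0.151, -0.989, -0.001], [0.0, 0.001, -1.0]]
force: [0.2, 1.0, 0.2]
opening: 0.003
```

```bash
python3 - <<'E'
from h import *
from rig import bot
a=j2w(-.081,-.055); b=j2w(.009,-.055); show([*a,.044],[*b,.044])
c=bot.capture("side"); crop(c,220,110,420,260,4,"pics/s1.png")
E
```

```text
t 2.5 tcp [0.4322 0.0321 0.0449] jig [-0.1076 -0.053 ] F [0.2 1.  0.2] open 0.003 yaw x -8.68 z [ 2.0e-04 -1.4e-03 -1.0e+00] J [-11.  36. 117.  -0.  27.  88.]
to [0.4581 0.0257 0.044 ] tool mm [26.6  2.4  0.9]
to [0.5469 0.011  0.044 ] tool mm [116.6   3.6   0.9]
```

View pics/s1.png

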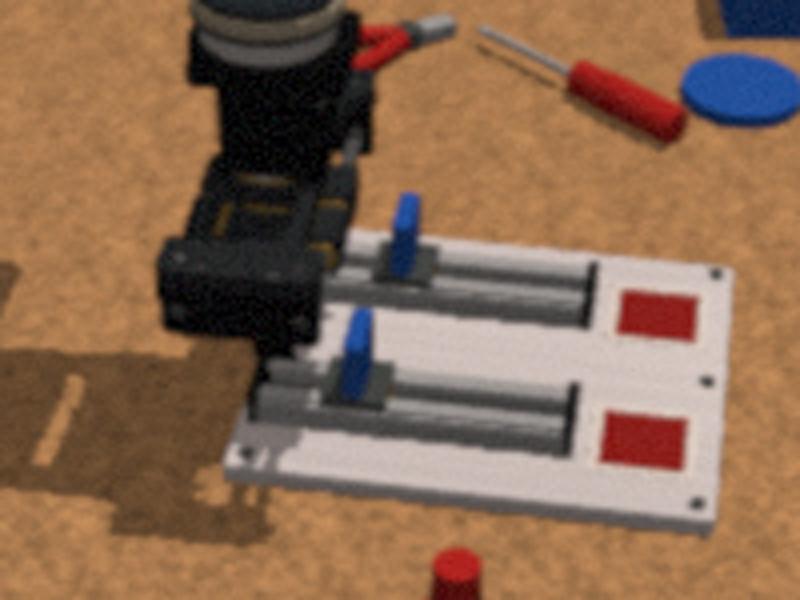

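The fingertips stand behind the right grip (crop 358,355) with the runner ahead clear. Now I'll push it.

Request:
carry_out:
  grip: [-1,-1,-1,-1,-1,-1]
  slide:
    - [10,1,0]
    - [10,1,0]
    - [8,0,0]
    - [8,0,0]
    - [8,0,0]
    - [8,0,0]
  twist:
    - [0,0,0.012]
    - [0,0,0]
    - [0,0,0]
    - [0,0,0]
    - [0,0,0]
    - [0,0,0]

```text
time_s: 3.15
position: [0.4852, 0.02, 0.0493]
tcp_rot: [[0.986, -0.165, -0.001], [-0.165, -0.986, -0.001], [-0.001, 0.001, -1.0]]
force: [-2.3, 0.0, -2.3]
opening: 0.003
```

```bash
python3 - <<'E'
from h import *
b=j2w(.009,-.055); show([*b,.044])
E
```

```text
t 3.15 tcp [0.4852 0.02   0.0493] jig [-0.0533 -0.0562] F [-2.3  0.  -2.3] open 0.003 yaw x -9.49 z [-0.001  -0.0013 -1.    ] J [-11.  37. 110.  -0.  33.  89.]
to [0.5469 0.011  0.044 ] tool mm [62.3 -1.2  5.2]
```

Request:
carry_out:
  grip: [-1,-1,-1,-1,-1,-1]
  slide:
    - [6,0,2]
    - [6,0,2]
    - [6,0,1]
    - [6,0,1]
    - [6,0,1]
    - [6,0,1]
  twist:
    - [0,0,0]
    - [0,0,0]
    - [0,0,0]
    - [0,0,0]
    - [0,0,0]
    - [0,0,0]

```text
time_s: 3.75
position: [0.5247, 0.0136, 0.0414]
tcp_rot: [[0.986, -0.164, 0.001], [-0.164, -0.986, -0.002], [0.001, 0.002, -1.0]]
force: [-1.9, 0.2, 1.1]
opening: 0.002
```

```bash
python3 - <<'E'
from h import *
b=j2w(.009,-.055); show([*b,.044])
E
```

```text
t 3.75 tcp [0.5247 0.0136 0.0414] jig [-0.0133 -0.056 ] F [-1.9  0.2  1.1] open 0.002 yaw x -9.46 z [ 6.0e-04 -1.7e-03 -1.0e+00] J [-11.  39. 104.  -0.  36.  89.]
to [0.5469 0.011  0.044 ] tool mm [22.3 -1.  -2.6]
```

Request:
carry_out:
  grip: [-1,-1,-1,-1,-1,-1]
  slide:
    - [6,0,-1]
    - [6,0,0]
    - [6,0,0]
    - [5,0,0]
    - [5,0,0]
    - [5,0,0]
  twist:
    - [0,0,0]
    - [0,0,0]
    - [0,0,0]
    - [0,0,0]
    - [0,0,0]
    - [0,0,0]

```text
time_s: 4.35
position: [0.5445, 0.0105, 0.0412]
tcp_rot: [[0.986, -0.163, -0.034], [-0.163, -0.987, 0.004], [-0.034, 0.002, -0.999]]
force: [-9.9, 1.1, 8.4]
opening: 0.007
```

```bash
python3 - <<'E'
from h import *
from rig import bot
b=j2w(.009,-.055); show([*b,.044])
c=bot.capture("side"); crop(c,220,110,420,260,4,"pics/s2.png")
E
```

```text
t 4.35 tcp [0.5445 0.0105 0.0412] jig [ 0.0067 -0.0559] F [-9.9  1.1  8.4] open 0.007 yaw x -9.37 z [-0.034   0.0035 -0.9994] J [-11.  41. 100.  -0.  42.  89.]
to [0.5469 0.011  0.044 ] tool mm [ 2.2 -0.9 -2.9]
```

View pics/s2.png

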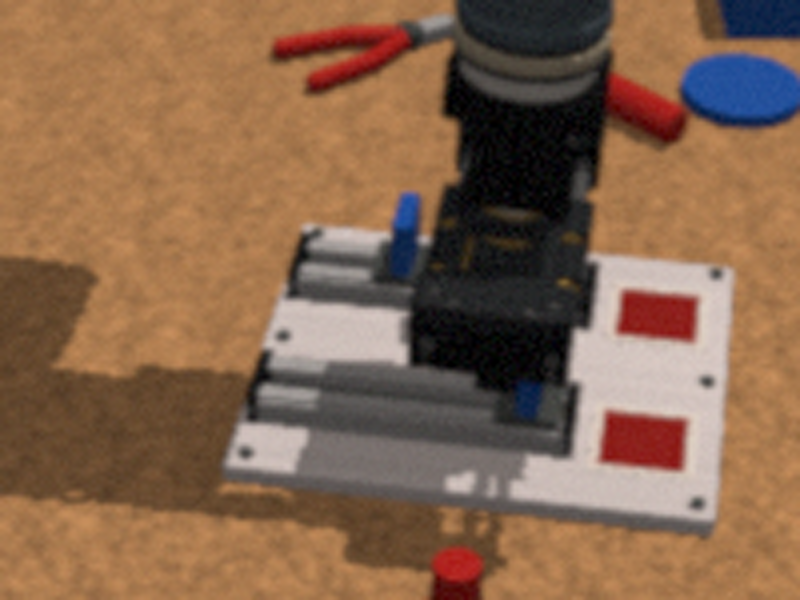

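The right carriage reached the far end: force is 10 N at TCP jig x ≈ +7 mm, and the grip shows at crop (528,400) against the far end cap. Now I'll retreat, go up and across to the left runner.

Request:
carry_out:
  grip: [-1,-1,-1,-1,-1,-1,-1,-1,-1]
  slide:
    - [-10,0,0]
    - [-10,0,-5]
    - [-5,0,-30]
    - [-20,-10,-30]
    - [-30,-30,-5]
    - [-30,-30,0]
    - [-10,-30,0]
    - [0,-11,0]
    - [0,0,0]
  twist:
    - [0,0,0]
    - [0,0.03,0]
    - [0,0,0]
    - [0,0,0]
    - [0,0,0]
    - [0,0,0]
    - [0,0,0]
    - [0,0,0]
    - [0,0,0]

```text
time_s: 5.3
position: [0.4593, 0.1403, 0.1164]
tcp_rot: [[0.986, -0.166, 0.026], [-0.166, -0.986, -0.003], [0.027, -0.001, -1.0]]
force: [0.8, -0.2, 0.5]
opening: 0.009
```

```bash
python3 - <<'E'
from h import *
a=j2w(-.100,.055); show([*a,.044])
E
```

```text
t 5.3 tcp [0.4593 0.1403 0.1164] jig [-0.0986  0.0583] F [ 0.8 -0.2  0.5] open 0.009 yaw x -9.58 z [ 0.0265 -0.0031 -0.9996] J [  4.  29. 109.  -0.  40. 104.]
to [0.4574 0.1374 0.044 ] tool mm [-3.3  3.4 72.3]
```

Request:
carry_out:
  grip: [-1,-1,-1,-1,-1]
  slide:
    - [-3,3,15]
    - [-1,0,25]
    - [0,0,25]
    - [0,0,7]
    - [0,0,0]
  twist:
    - [0,-0.026,0]
    - [0,0,0]
    - [0,0,0]
    - [0,0,0]
    - [0,0,0]

```text
time_s: 5.8
position: [0.4647, 0.1343, 0.0432]
tcp_rot: [[0.986, -0.168, 0.014], [-0.168, -0.986, 0.001], [0.014, -0.003, -1.0]]
force: [-0.0, 0.6, 0.9]
opening: 0.006
```

```bash
python3 - <<'E'
from h import *
b=j2w(.009,.055); show([*b,.044])
E
```

```text
t 5.8 tcp [0.4647 0.1343 0.0432] jig [-0.0923  0.0532] F [-0.   0.6  0.9] open 0.006 yaw x -9.68 z [ 1.420e-02  7.000e-04 -9.999e-01] J [  3.  37. 111.   0.  31. 103.]
to [0.5649 0.1195 0.044 ] tool mm [101.3  -2.3   0.6]
```

Request:
carry_out:
  grip: [-1,-1,-1,-1,-1,-1]
  slide:
    - [8,-2,0]
    - [8,0,0]
    - [7,0,1]
    - [7,0,1]
    - [6,0,1]
    - [6,0,1]
  twist:
    - [0,-0.014,0]
    - [0,0,0]
    - [0,0,0]
    - [0,0,0]
    - [0,0,0]
    - [0,0,0]

```text
time_s: 6.4
position: [0.5077, 0.1272, 0.0418]
tcp_rot: [[0.985, -0.17, -0.002], [-0.17, -0.985, 0.003], [-0.002, -0.003, -1.0]]
force: [-2.0, 0.0, 1.5]
opening: 0.003
```

```bash
python3 - <<'E'
from h import *
b=j2w(.009,.055); show([*b,.044])
E
```

```text
t 6.4 tcp [0.5077 0.1272 0.0418] jig [-0.0487  0.0533] F [-2.   0.   1.5] open 0.003 yaw x -9.77 z [-0.0018  0.003  -1.    ] J [  2.  39. 104.   0.  36. 101.]
to [0.5649 0.1195 0.044 ] tool mm [57.7 -2.1 -2.4]
```

Request:
carry_out:
  grip: [-1,-1,-1,-1,-1,-1]
  slide:
    - [5,0,-1]
    - [5,0,0]
    - [5,0,0]
    - [5,0,0]
    - [5,0,0]
    - [5,0,0]
  twist:
    - [0,0,0]
    - [0,0,0]
    - [0,0,0]
    - [0,0,0]
    - [0,0,0]
    - [0,0,0]

```text
time_s: 7.0
position: [0.5108, 0.1257, 0.0408]
tcp_rot: [[0.984, -0.17, -0.061], [-0.17, -0.985, 0.007], [-0.061, 0.003, -0.998]]
force: [-8.5, 2.6, 7.9]
opening: 0.001
```

```bash
python3 - <<'E'
from h import *
b=j2w(.009,.055); show([*b,.044])
E
```

```text
t 7.0 tcp [0.5108 0.1257 0.0408] jig [-0.0453  0.0523] F [-8.5  2.6  7.9] open 0.001 yaw x -9.79 z [-0.0611  0.007  -0.9981] J [  1.  40. 102.   1.  42. 101.]
to [0.5649 0.1195 0.044 ] tool mm [54.  -3.  -6.5]
```

Request:
carry_out:
  grip: [-1,-1,-1,-1,-1]
  slide:
    - [-8,0,-4]
    - [0,0,-2]
    - [5,0,0]
    - [6,0,0]
    - [7,0,0]
  twist:
    - [0,0.03,0]
    - [0,0,0]
    - [0,0,0]
    - [0,0,0]
    - [0,0,0]

```text
time_s: 7.5
position: [0.5116, 0.1256, 0.0468]
tcp_rot: [[0.984, -0.17, -0.057], [-0.17, -0.985, 0.004], [-0.057, 0.005, -0.998]]
force: [-17.1, 5.9, 15.0]
opening: 0.002
```

```bash
python3 - <<'E'
from h import *
from rig import bot
b=j2w(.009,.055); show([*b,.044])
c=bot.capture("side"); crop(c,220,110,420,260,4,"pics/s3.png")
E
```

```text
t 7.5 tcp [0.5116 0.1256 0.0468] jig [-0.0446  0.0523] F [-17.1   5.9  15. ] open 0.002 yaw x -9.83 z [-0.0569  0.0043 -0.9984] J [  1.  39. 101.   0.  42. 101.]
to [0.5649 0.1195 0.044 ] tool mm [53.7 -3.1 -0.3]
```

View pics/s3.png

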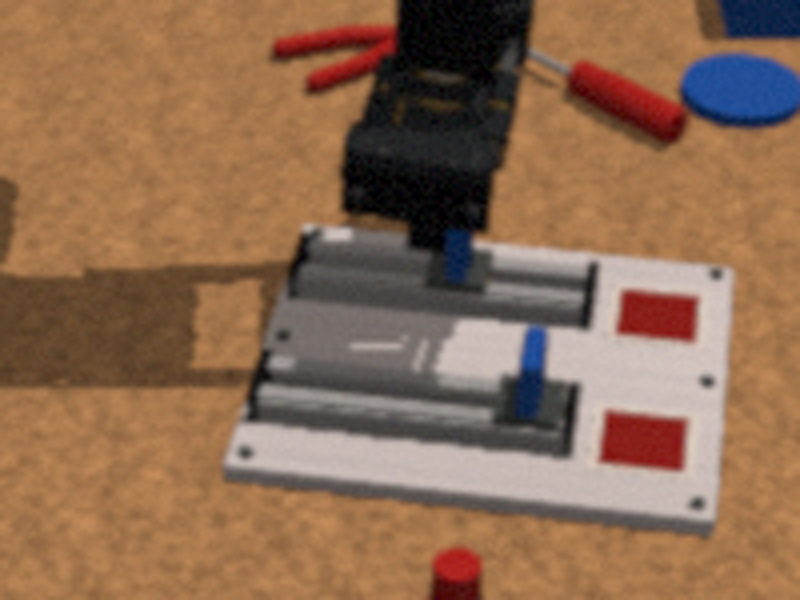

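The left carriage stops at the same spot at 17 N (crop 457,258; travel ≈ 0.037), so the left runner is the one that binds. The right carriage stands at its far end. Next is the marker.

Request:
carry_out:
  grip: [-1,-1,-1,0,1,1,1,1,1,1,1,1]
  slide:
    - [-10,0,0]
    - [-5,0,-5]
    - [0,0,-35]
    - [0,0,-40]
    - [0,30,-20]
    - [10,45,0]
    - [20,45,0]
    - [20,45,0]
    - [20,45,0]
    - [20,45,0]
    - [10,40,0]
    - [0,0,0]
  twist:
    - [0,0.02,0]
    - [0,0.01,0]
    - [0,0,0]
    - [0,0,0]
    - [0,0,0]
    - [0,0,0]
    - [0,0,0]
    - [0,0,0]
    - [0,0,0]
    - [0,0,0]
    - [0,0,0]
    - [0,0,0]

```text
time_s: 8.75
position: [0.5711, -0.1948, 0.1601]
tcp_rot: [[0.986, -0.169, 0.012], [-0.169, -0.986, -0.016], [0.014, 0.014, -1.0]]
force: [0.8, -0.4, -0.3]
opening: 0.742
```

```bash
python3 - <<'E'
from h import *
show([.567,-.2485,.14],[.567,-.2485,.017])
E
```

```text
t 8.75 tcp [ 0.5711 -0.1948  0.1601] jig [ 0.0667 -0.254 ] F [ 0.8 -0.4 -0.3] open 0.742 yaw x -9.71 z [ 0.0116 -0.0164 -0.9998] J [-29.  33.  89.  -1.  57.  71.]
to [ 0.567  -0.2485  0.14  ] tool mm [ 4.7 53.4 20.9]
to [ 0.567  -0.2485  0.017 ] tool mm [  3.   51.6 143.9]
```

Request:
carry_out:
  grip: [1,1,1,1]
  slide:
    - [3,30,10]
    - [2,21,10]
    - [0,0,0]
    - [0,0,0]
  twist:
    - [0.014,-0.014,0]
    - [0,0,0]
    - [0,0,0]
    - [0,0,0]

```text
time_s: 9.15
position: [0.5718, -0.2519, 0.1425]
tcp_rot: [[0.985, -0.173, 0.008], [-0.173, -0.985, -0.004], [0.009, 0.003, -1.0]]
force: [0.0, -0.5, -1.1]
opening: 0.99
```

```bash
python3 - <<'E'
from h import *
from rig import bot
show([.567,-.2485,.017])
s=bot.read_state(); c=bot.capture("wrist"); T=np.eye(4);T[:3,:3]=s["tcp_rot"];T[:3,3]=s["position"]; W=T@c["T_tool_cam"]
c["position"]=W[:3,3];c["rotation"]=W[:3,:3]; pickle.dump(c,open("pics/w1.pkl","wb")); cv2.imwrite("pics/w1.png",c["color"][:,:,::-1])
E
```

```text
t 9.15 tcp [ 0.5718 -0.2519  0.1425] jig [ 0.0767 -0.3102] F [ 0.  -0.5 -1.1] open 0.99 yaw x -9.94 z [ 0.0085 -0.0041 -1.    ] J [-34.  35.  87.   0.  57.  66.]
to [ 0.567  -0.2485  0.017 ] tool mm [ -6.4  -2.8 125.4]
```

View pics/w1.png

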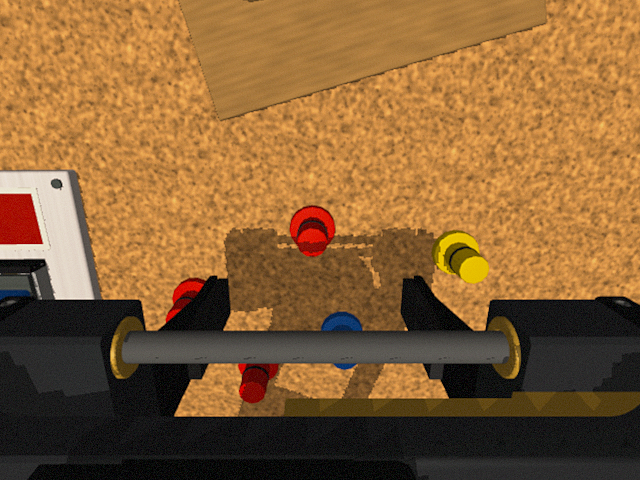

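The wrist view shows the red marker between the fingers: foot centre ≈ (313,229), grip top ≈ (313,243). Blue is at (342,325) and yellow at (460,255).

```bash
python3 - <<'E'
from h import *
c=pickle.load(open("pics/w1.pkl","rb"))
print(atz(c,313,229,.010),atz(c,313,243,.046),pt(c,313,243),c["position"])
crop(c,260,180,360,270,6,"pics/w1c.png")
E
```

```text
[ 0.5680358  -0.24971452  0.01      ] [ 0.56750958 -0.2497206   0.046     ] [ 0.56767208 -0.24975068  0.04649118] [ 0.65332248 -0.26560709  0.30538341]
```

View pics/w1c.png

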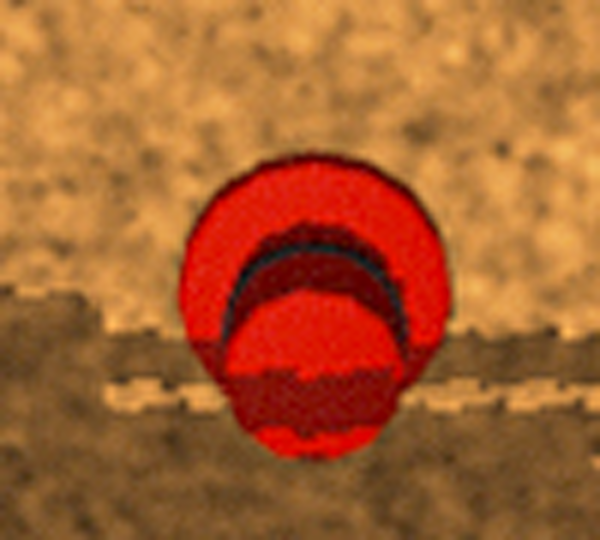

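Request:
carry_out:
  grip: [1,1,1,1,1]
  slide:
    - [-5,-2,0]
    - [0,0,30]
    - [0,0,30]
    - [0,0,20]
    - [0,0,0]
  twist:
    - [0.003,-0.009,0]
    - [0,0,0]
    - [0,0,0]
    - [0,0,0]
    - [0,0,0]

```text
time_s: 9.7
position: [0.5694, -0.2424, 0.0648]
tcp_rot: [[0.986, -0.164, 0.004], [-0.164, -0.986, -0.001], [0.004, 0.001, -1.0]]
force: [-0.2, -0.0, -0.0]
opening: 1.002
```

```bash
python3 - <<'E'
from h import *
show([.5675,-.249,.018])
E
```

```text
t 9.7 tcp [ 0.5694 -0.2424  0.0648] jig [ 0.0728 -0.3012] F [-0.2 -0.  -0. ] open 1.002 yaw x -9.45 z [ 0.0038 -0.0013 -1.    ] J [-33.  41.  90.   0.  48.  66.]
to [ 0.5675 -0.249   0.018 ] tool mm [-1.   6.8 46.8]
```

Request:
carry_out:
  grip: [1,1,1,1,1]
  slide:
    - [-1,4,10]
    - [0,3,10]
    - [0,0,8]
    - [0,0,0]
    - [0,0,0]
  twist:
    - [0.001,-0.004,0]
    - [0,0,0]
    - [0,0,0]
    - [0,0,0]
    - [0,0,0]

```text
time_s: 10.2
position: [0.5693, -0.2488, 0.0383]
tcp_rot: [[0.987, -0.162, 0.004], [-0.162, -0.987, -0.002], [0.004, 0.002, -1.0]]
force: [0.9, 0.1, 0.4]
opening: 1.002
```

```bash
python3 - <<'E'
from h import *
show([.5675,-.249,.018])
E
```

```text
t 10.2 tcp [ 0.5693 -0.2488  0.0383] jig [ 0.0738 -0.3075] F [0.9 0.1 0.4] open 1.002 yaw x -9.29 z [ 0.0038 -0.0022 -1.    ] J [-34.  44.  90.   0.  46.  65.]
to [ 0.5675 -0.249   0.018 ] tool mm [-1.8  0.5 20.3]
```

Request:
carry_out:
  grip: [1,1,1,1]
  slide:
    - [-2,1,10]
    - [0,0,10]
    - [0,0,0]
    - [0,0,0]
  twist:
    - [0.002,-0.004,0]
    - [0,0,0]
    - [0,0,0]
    - [0,0,0]

```text
time_s: 10.6
position: [0.5675, -0.2501, 0.0173]
tcp_rot: [[0.987, -0.162, 0.001], [-0.162, -0.987, -0.0], [0.001, -0.0, -1.0]]
force: [0.5, 0.1, -0.4]
opening: 0.999
```

```bash
python3 - <<'E'
from h import *
show([.5675,-.249,.018])
E
```

```text
t 10.6 tcp [ 0.5675 -0.2501  0.0173] jig [ 0.0722 -0.3092] F [ 0.5  0.1 -0.4] open 0.999 yaw x -9.33 z [ 1.2e-03 -2.0e-04 -1.0e+00] J [-34.  46.  90.   0.  44.  65.]
to [ 0.5675 -0.249   0.018 ] tool mm [-0.2 -1.1 -0.7]
```

Request:
carry_out:
  grip: [-1,-1,-1,-1,-1,-1,-1,-1,-1,-1,-1,-1]
  slide:
    - [0,0,0]
    - [0,0,0]
    - [0,0,0]
    - [0,0,0]
    - [0,0,0]
    - [0,0,0]
    - [0,0,0]
    - [0,0,0]
    - [0,0,0]
    - [0,0,0]
    - [0,0,0]
    - [0,0,0]
  twist:
    - [0,0,0]
    - [0,0,0]
    - [0,0,0]
    - [0,0,0]
    - [0,0,0]
    - [0,0,0]
    - [0,0,0]
    - [0,0,0]
    - [0,0,0]
    - [0,0,0]
    - [0,0,0]
    - [0,0,0]

```text
time_s: 11.8
position: [0.568, -0.2502, 0.0182]
tcp_rot: [[0.987, -0.162, 0.003], [-0.162, -0.987, -0.001], [0.003, 0.001, -1.0]]
force: [0.7, -0.9, 0.2]
opening: 0.266
```

```bash
python3 - <<'E'
from h import *
a=j2w(.085,.055); show([*a,.15])
E
```

```text
t 11.8 tcp [ 0.568  -0.2502  0.0182] jig [ 0.0727 -0.3092] F [ 0.7 -0.9  0.2] open 0.266 yaw x -9.32 z [ 2.5e-03 -9.0e-04 -1.0e+00] J [-34.  46.  90.   0.  44.  65.]
to [0.6399 0.107  0.15  ] tool mm [  13.4 -364.1 -132. ]
```

Opening is 23 mm, so the marker is gripped. Lift and carry it across.

Request:
carry_out:
  grip: [-1,-1,-1,-1,-1,-1,-1,-1,-1,-1,-1,-1]
  slide:
    - [0,0,-25]
    - [0,0,-35]
    - [0,0,-35]
    - [0,-15,-30]
    - [0,-30,-5]
    - [3,-45,0]
    - [3,-45,0]
    - [3,-45,0]
    - [3,-45,0]
    - [3,-45,0]
    - [0,-30,0]
    - [0,0,0]
  twist:
    - [0,0,0]
    - [0,0,0]
    - [0,0,0]
    - [0,0,0]
    - [0,0,0]
    - [0,0,0]
    - [0,0,0]
    - [0,0,0]
    - [0,0,0]
    - [0,0,0]
    - [0,0,0]
    - [0,0,0]

```text
time_s: 13.0
position: [0.6342, 0.0517, 0.1525]
tcp_rot: [[0.986, -0.168, 0.004], [-0.168, -0.986, -0.0], [0.004, -0.001, -1.0]]
force: [-0.7, -0.2, -0.4]
opening: 0.267
```

```bash
python3 - <<'E'
from h import *
a=j2w(.085,.055); show([*a,.10])
E
```

```text
t 13.0 tcp [0.6342 0.0517 0.1525] jig [ 0.0885 -0.0005] F [-0.7 -0.2 -0.4] open 0.267 yaw x -9.67 z [ 4.e-03 -1.e-04 -1.e+00] J [-5. 36. 84.  0. 60. 94.]
to [0.6399 0.107  0.1   ] tool mm [ -3.9 -55.5  52.5]
```

Request:
carry_out:
  grip: [-1,-1,-1,-1,-1,-1,-1]
  slide:
    - [-2,-20,5]
    - [-2,-20,10]
    - [0,-13,15]
    - [0,0,15]
    - [0,0,5]
    - [0,0,0]
    - [0,0,0]
  twist:
    - [0,-0.004,0]
    - [0,0,0]
    - [0,0,0]
    - [0,0,0]
    - [0,0,0]
    - [0,0,0]
    - [0,0,0]

```text
time_s: 13.7
position: [0.6385, 0.1031, 0.0985]
tcp_rot: [[0.986, -0.168, -0.003], [-0.168, -0.986, -0.002], [-0.002, 0.003, -1.0]]
force: [-0.3, 0.5, -1.3]
opening: 0.268
```

```bash
python3 - <<'E'
from h import *
from rig import bot
a=j2w(.085,.055); show([*a,.031])
c=bot.capture("side"); crop(c,270,110,420,222,5,"pics/s4.png")
s=bot.read_state(); c=bot.capture("wrist"); T=np.eye(4);T[:3,:3]=s["tcp_rot"];T[:3,3]=s["position"]; W=T@c["T_tool_cam"]
c["position"]=W[:3,3];c["rotation"]=W[:3,:3]; pickle.dump(c,open("pics/w2.pkl","wb")); cv2.imwrite("pics/w2.png",c["color"][:,:,::-1])
E
```

```text
t 13.7 tcp [0.6385 0.1031 0.0985] jig [0.0843 0.0509] F [-0.3  0.5 -1.3] open 0.268 yaw x -9.7 z [-0.0026 -0.0025 -1.    ] J [-1. 40. 84. -0. 55. 99.]
to [0.6399 0.107  0.031 ] tool mm [ 0.8 -4.3 67.5]
```

View pics/s4.png

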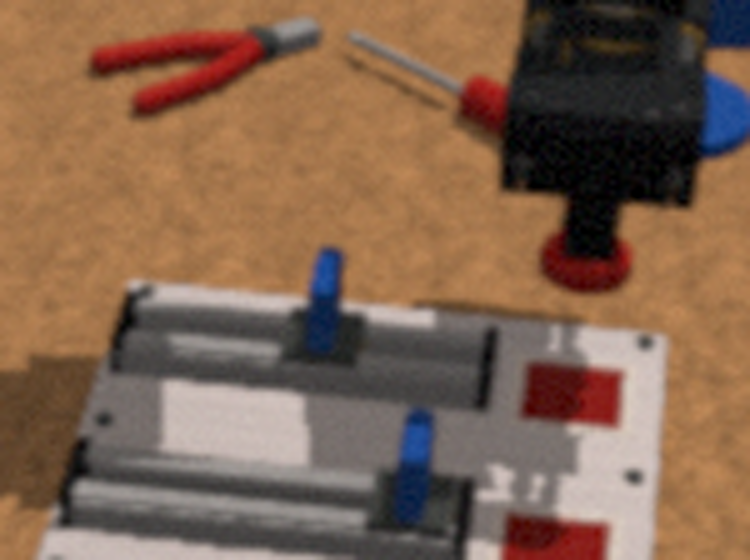

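View pics/w2.png

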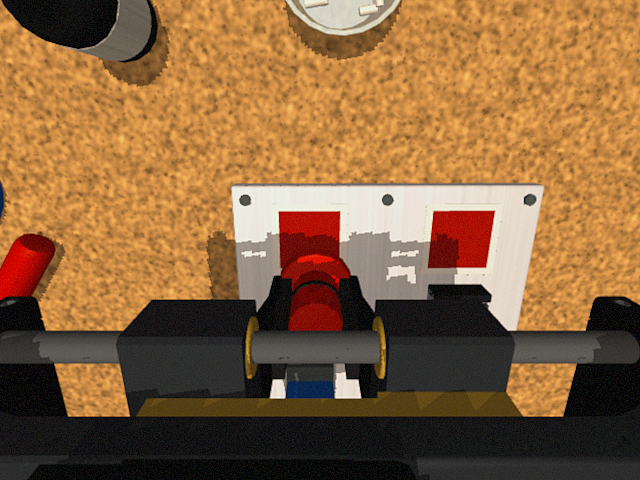

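The marker is held upright above the left square. The wrist view shows the left red square (279–341 across, top edge at row 211) and the right one (430–494, rows 210–267). I'll check the target from these.

```bash
python3 - <<'E'
from h import *
c=pickle.load(open("pics/w2.pkl","rb"))
J=lambda u,v,z:(JR.T@(atz(c,u,v,z)[:2]-JC)*1000).round(1)
print("L far corners",J(279,211,.012),J(341,211,.012)); print("R corners",J(433,211,.012),J(494,210,.012),J(428,267,.012),J(494,268,.012))
print("plate bolts",J(245.5,200,.012),J(387.5,199.5,.012),J(530,199.5,.012))
z=.0985-.018+.010
print("foot far edge/left/right",J(315,253,z),J(281,270,z),J(349,270,z))
E
```

```text
L far corners [106.3  76.2] [106.1  32.1]
R corners [105.8 -33.4] [106.3 -76.8] [ 62.6 -33.8] [ 61.5 -83.4]
plate bolts [114.4  99.5] [114.3  -0.5] [ 113.8 -101.1]
foot far edge/left/right [104.1  50.8] [94.9 68.3] [94.7 33.4]
```

Square centre is at jig (84.3, 54.2), and the marker foot is at (84.1, 50.9), matching the TCP. Correct y by about −3.7 mm while descending.

Request:
carry_out:
  grip: [-1,-1,-1,-1,-1,-1]
  slide:
    - [0,-4,5]
    - [0,0,20]
    - [0,0,15]
    - [0,0,10]
    - [0,0,0]
    - [0,0,0]
  twist:
    - [0.003,0.002,0]
    - [0,0,0]
    - [0,0,0]
    - [0,0,0]
    - [0,0,0]
    - [0,0,0]

```text
time_s: 14.4
position: [0.6423, 0.1069, 0.0491]
tcp_rot: [[0.985, -0.17, 0.007], [-0.17, -0.985, 0.001], [0.007, -0.002, -1.0]]
force: [0.3, 0.1, 0.1]
opening: 0.265
```

```bash
python3 - <<'E'
from h import *
a=j2w(.0845,.0545); show([*a,.031])
E
```

```text
t 14.4 tcp [0.6423 0.1069 0.0491] jig [0.0874 0.0552] F [0.3 0.1 0.1] open 0.265 yaw x -9.78 z [ 7.4e-03  8.0e-04 -1.0e+00] J [-0. 45. 85.  0. 50. 99.]
to [0.6393 0.1066 0.031 ] tool mm [-3.   0.8 18.1]
```

Request:
carry_out:
  grip: [-1,-1,-1,-1,-1,-1]
  slide:
    - [-3,1,4]
    - [0,0,4]
    - [0,0,3]
    - [0,0,0]
    - [0,0,0]
    - [0,0,0]
  twist:
    - [-0.002,-0.007,0]
    - [0,0,0]
    - [0,0,0]
    - [0,0,0]
    - [0,0,0]
    - [0,0,0]

```text
time_s: 15.0
position: [0.6402, 0.1064, 0.039]
tcp_rot: [[0.985, -0.17, 0.003], [-0.17, -0.985, -0.0], [0.003, -0.0, -1.0]]
force: [1.1, -0.4, -0.1]
opening: 0.267
```

```bash
python3 - <<'E'
from h import *
a=j2w(.0845,.0545); show([*a,.031])
E
```

```text
t 15.0 tcp [0.6402 0.1064 0.039 ] jig [0.0855 0.0545] F [ 1.1 -0.4 -0.1] open 0.267 yaw x -9.79 z [ 0.0028 -0.     -1.    ] J [-0. 45. 86. -0. 49. 99.]
to [0.6393 0.1066 0.031 ] tool mm [-1. -0.  8.]
```

Request:
carry_out:
  grip: [-1,-1,-1,-1,-1]
  slide:
    - [-1,0,3]
    - [0,0,3]
    - [0,0,1]
    - [0,0,1]
    - [0,0,0]
  twist:
    - [0,-0.002,0]
    - [0,0,0]
    - [0,0,0]
    - [0,0,0]
    - [0,0,0]

```text
time_s: 15.5
position: [0.6394, 0.1066, 0.0305]
tcp_rot: [[0.985, -0.17, 0.001], [-0.17, -0.985, 0.0], [0.001, -0.001, -1.0]]
force: [-0.1, -0.2, -0.2]
opening: 0.269
```

```bash
python3 - <<'E'
from h import *
from rig import bot
a=j2w(.0845,.0545); show([*a,.031])
c=bot.capture("side"); crop(c,270,110,420,222,5,"pics/s5.png")
E
```

```text
t 15.5 tcp [0.6394 0.1066 0.0305] jig [0.0846 0.0545] F [-0.1 -0.2 -0.2] open 0.269 yaw x -9.78 z [ 1.2e-03  3.0e-04 -1.0e+00] J [-0. 46. 86.  0. 48. 99.]
to [0.6393 0.1066 0.031 ] tool mm [-0.1  0.  -0.5]
```

View pics/s5.png

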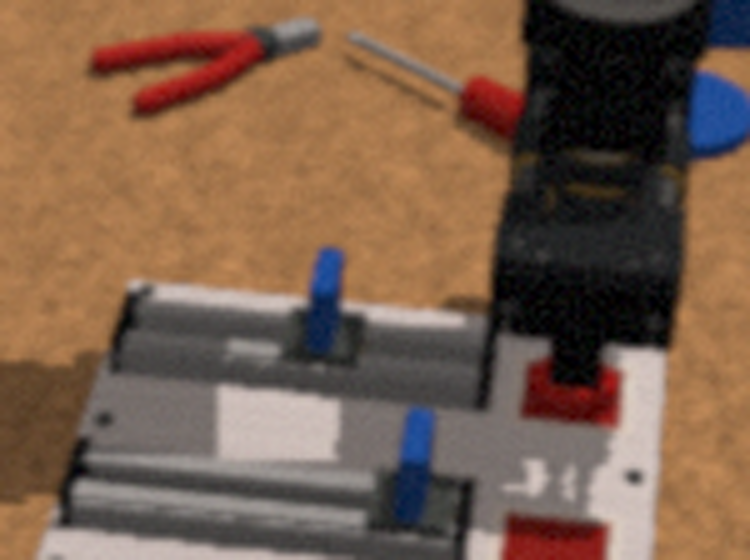

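The marker is over the left square (crop 572,385), just touching or about to. Lower it gently until there is contact.

Request:
carry_out:
  grip: [-1,-1,-1]
  slide:
    - [0,0,1]
    - [0,0,1]
    - [0,0,1]
  twist:
    - [0,0,0]
    - [0,0,0]
    - [0,0,0]

```text
time_s: 15.85
position: [0.6396, 0.1067, 0.0302]
tcp_rot: [[0.985, -0.17, 0.002], [-0.17, -0.985, 0.0], [0.002, -0.0, -1.0]]
force: [-2.0, -0.6, 5.1]
opening: 0.267
```

Contact at 5 N. Release.

Request:
carry_out:
  grip: [0.2,0.2,0.2,0.2,0.2,0.2]
  slide:
    - [0,0,0]
    - [0,0,0]
    - [0,0,0]
    - [0,0,0]
    - [0,0,0]
    - [0,0,0]
  twist:
    - [0,0,0]
    - [0,0,0]
    - [0,0,0]
    - [0,0,0]
    - [0,0,0]
    - [0,0,0]

```text
time_s: 16.45
position: [0.6403, 0.1066, 0.0303]
tcp_rot: [[0.985, -0.17, 0.003], [-0.17, -0.985, 0.0], [0.003, -0.001, -1.0]]
force: [0.1, 0.7, 0.3]
opening: 0.593
```

Request:
carry_out:
  grip: [0.2,0.2,0.2,0.2,0.2,0.2,0.2,0.2,0.2,0.2,0.2,0.2]
  slide:
    - [0,0,-8]
    - [0,0,-15]
    - [0,0,-20]
    - [0,0,-30]
    - [0,0,-40]
    - [0,30,-30]
    - [0,45,0]
    - [0,45,0]
    - [0,45,0]
    - [0,45,0]
    - [0,40,0]
    - [0,0,0]
  twist:
    - [0,0,0]
    - [0,0,0]
    - [0,0,0]
    - [0,0,0]
    - [0,0,0]
    - [0,0,0]
    - [0,0,0]
    - [0,0,0]
    - [0,0,0]
    - [0,0,0]
    - [0,0,0]
    - [0,0,0]

```text
time_s: 17.65
position: [0.6011, -0.1476, 0.1956]
tcp_rot: [[0.986, -0.163, 0.023], [-0.163, -0.987, -0.007], [0.024, 0.003, -1.0]]
force: [-0.3, 0.3, -0.3]
opening: 0.6
```

```bash
python3 - <<'E'
from h import *
from rig import bot
show()
c=bot.capture("side"); crop(c,270,110,420,222,5,"pics/s6.png");pickle.dump(c,open("pics/s6.pkl","wb"))
c=bot.capture("top"); crop(c,135,115,315,305,3,"pics/t6.png");pickle.dump(c,open("pics/t6.pkl","wb")); cv2.imwrite("pics/t6f.png",c["color"][:,:,::-1])
E
```

```text
t 17.65 tcp [ 0.6011 -0.1476  0.1956] jig [ 0.0885 -0.2025] F [-0.3  0.3 -0.3] open 0.6 yaw x -9.39 z [ 0.0235 -0.0069 -0.9997] J [-24.  31.  86.   0.  62.  75.]
```

View pics/s6.png

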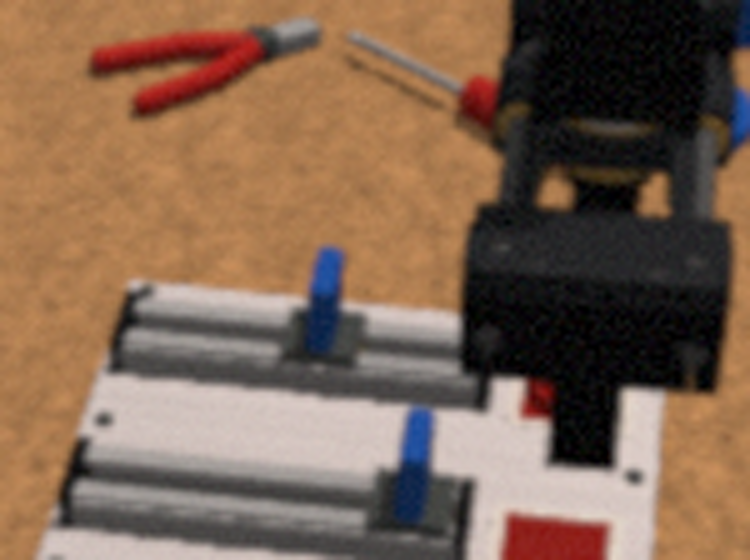

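View pics/t6.png

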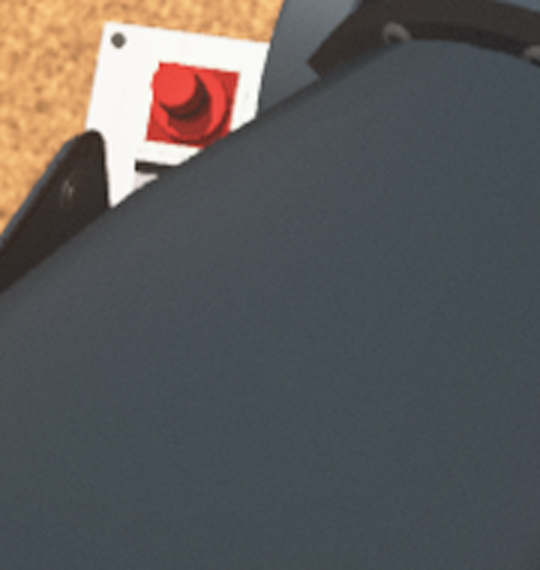

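The top view shows the marker standing upright on the left square (crop: foot ≈ 191,105). I'll move the arm clear for a full check.

Request:
carry_out:
  grip: [0.2,0.2,0.2,0.2,0.2,0.2,0.2,0.2]
  slide:
    - [-10,40,0]
    - [-10,45,0]
    - [-10,45,0]
    - [-10,45,0]
    - [-10,45,0]
    - [-10,40,0]
    - [0,0,0]
    - [0,0,0]
  twist:
    - [0,-0.02,0]
    - [0,0,0]
    - [0,0,0]
    - [0,0,0]
    - [0,0,0]
    - [0,0,0]
    - [0,0,0]
    - [0,0,0]

```text
time_s: 18.55
position: [0.5052, -0.3852, 0.1989]
tcp_rot: [[0.99, -0.141, 0.007], [-0.141, -0.99, 0.001], [0.007, -0.003, -1.0]]
force: [-0.7, 0.7, 0.0]
opening: 0.599
```

```bash
python3 - <<'E'
from h import *
from rig import bot
show()
c=bot.capture("side"); crop(c,270,110,420,222,5,"pics/s7.png")
c=bot.capture("top"); crop(c,135,115,315,305,3,"pics/t7.png")
E
```

```text
t 18.55 tcp [ 0.5052 -0.3852  0.1989] jig [ 0.0329 -0.4527] F [-0.7  0.7  0. ] open 0.599 yaw x -8.1 z [ 0.0075  0.0015 -1.    ] J [-48.  32.  82.   0.  65.  50.]
```

View pics/s7.png

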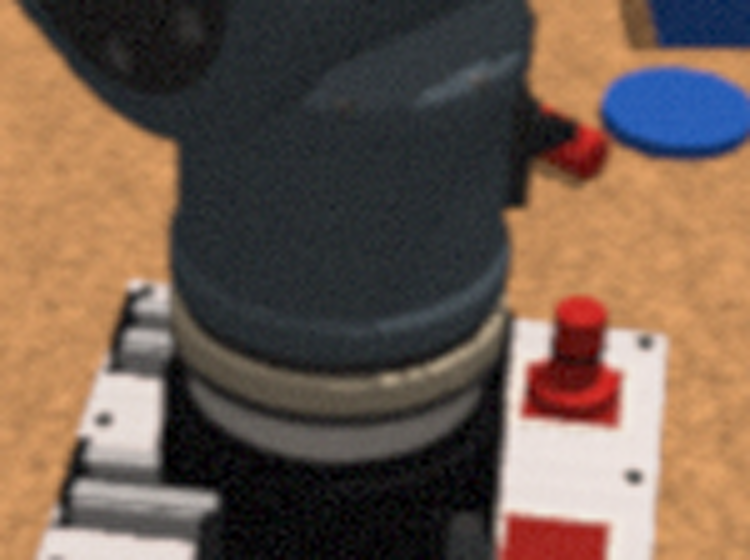

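View pics/t7.png

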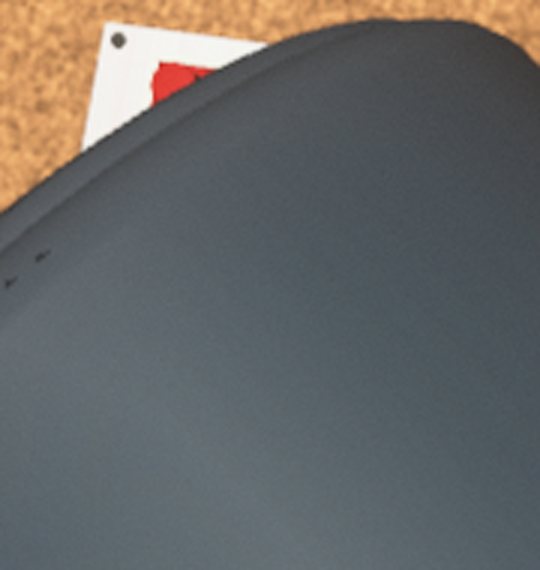

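The marker stands upright on the left square (crop 580,355). The arm hides the carriages, so I'll move further aside for one last look.

Request:
carry_out:
  grip: [0.2,0.2,0.2,0.2,0.2,0.2,0.2,0.2]
  slide:
    - [-40,20,0]
    - [-45,25,0]
    - [-45,25,0]
    - [-45,25,0]
    - [-45,25,0]
    - [-45,25,0]
    - [-20,10,0]
    - [0,0,0]
  twist:
    - [0,0,0]
    - [0,0,0]
    - [0,0,0]
    - [0,0,0]
    - [0,0,0]
    - [0,0,0]
    - [0,0,0]
    - [0,0,0]

```text
time_s: 19.45
position: [0.2094, -0.4922, 0.1976]
tcp_rot: [[0.994, -0.11, 0.012], [-0.11, -0.994, -0.0], [0.012, -0.001, -1.0]]
force: [0.4, 0.6, 0.1]
opening: 0.602
```

```bash
python3 - <<'E'
from h import *
from rig import bot
show()
c=bot.capture("side"); crop(c,270,110,420,222,5,"pics/s8.png")
c=bot.capture("top"); crop(c,135,115,315,305,3,"pics/t8.png"); pickle.dump(c,open("pics/t8.pkl","wb"))
E
```

```text
t 19.45 tcp [ 0.2094 -0.4922  0.1976] jig [-0.2414 -0.6067] F [0.4 0.6 0.1] open 0.602 yaw x -6.31 z [ 1.220e-02 -2.000e-04 -9.999e-01] J [-79.  25.  97.   1.  58.  17.]
```

View pics/s8.png

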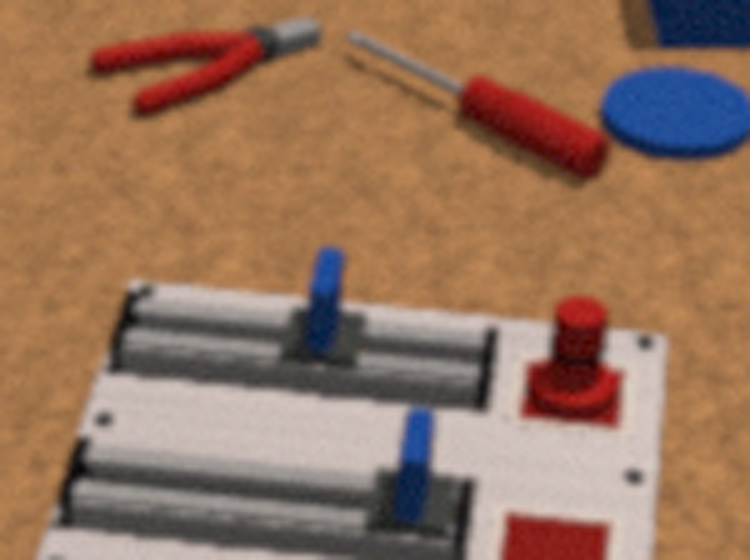

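View pics/t8.png

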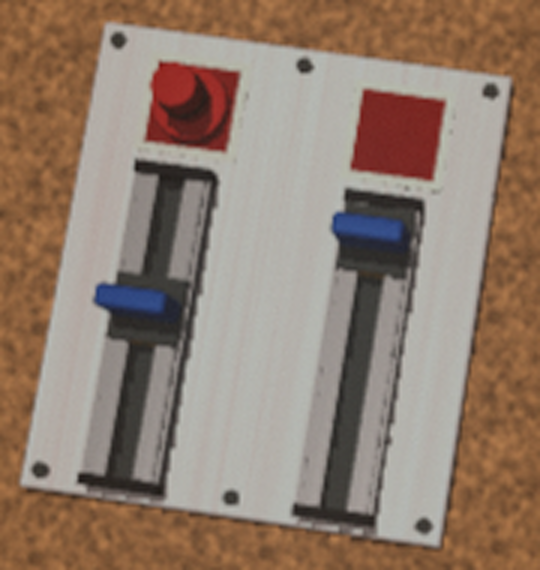

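```bash
python3 - <<'E'
from h import *
t=pickle.load(open("pics/t8.pkl","rb"))
f=lambda x,y:(135+(x+.5)/3-.5,115+(y+.5)/3-.5)
for n,q,z in [("L",(131,298),.066),("R",(369,227),.066),("mk top",(176,85),.058),("mk foot",(190,105),.022)]:
    j=JR.T@(atz(t,*f(*q),z)[:2]-JC); print(n,j.round(4),"travel",(j[0]+.065).round(4))
E
```

```text
L [-0.0263  0.0543] travel 0.0387
R [ 0.0247 -0.0561] travel 0.0897
mk top [0.0846 0.0528] travel 0.1496
mk foot [0.0838 0.0537] travel 0.1488
```

```bash
python3 - <<'E'
from rig import bot
print(bot.hand_in())
E
```

```text
the job is handed in; nothing more can be done
None
```

Both carriages are pushed as far as they go, and the red marker stands upright on the red square past the left runner, which is the one that binds. I handed the job in at about 20 s of the 51 s allowed; the hand-in gives no verdict.

- **Right runner:** the carriage slid freely to the far stop, at 0.090 m of travel in the last picture.
- **Left runner:** the carriage stopped hard at about 0.039 m. I pushed it twice, the second time at about 17 N, and it stopped at the same spot.
- **Marker:** I used the red marker farthest from the robot's base. In the last top view its foot is centred within about 1.5 mm of the square's centre, and the side view shows it upright.
- **Clearance:** the arm was well clear of everything and the gripper empty before hand-in.

None of the checks failed. The different measurements agreed to within 1–2 mm.

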